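# Load the transmitter tray and slide it into the charging dock

### The arm

A 6-joint arm with a two-finger parallel gripper is mounted at the origin on the work surface. World frame = base frame: x ahead of the robot, y to its left, z up, the work surface at z = 0. Lengths are in mm, angles in rad, forces in N, time in s.
With the tool pointing down it reaches from about 350 to 950 mm from the base axis. Payload 17.4 kg.
Tool frame: the origin (TCP) lies between the finger pads; the fingertips stand 25 mm ahead of it and the grasp point (between the pads) lies 6 mm ahead of it; z points along the fingers, y is the line along which they close (so a half turn about z gives the same grasp; the last joint's range is limited). The gripper opens to 93 mm and grips with 3 to 60 N. Pads are 15 mm wide; open, the fingers measure 128 mm over their backs; the gripper's body (75 mm by 188 mm) begins 65 mm behind the grasp point.
Start: joints at [-1.238, 0.116, 1.442, -0, 1.584, -0.038], TCP at [244.585, -629.135, 243.646] pointing down, gripper open.
Joint ranges: [-2.83, 2.83], [-0.83, 2.19], [0.07, 2.5], [-1.14, 4.28], [0.01, 3], [-2.97, 2.97]. Speed limits (rad/s): [1.89, 1.89, 2.22, 3.14, 3.14, 3.14].

### API

Orientations are given as [roll, pitch, yaw] about the fixed x, y, z axes, in that order (R = Rz(yaw) Ry(pitch) Rx(roll)).
In Python, from bench import readout, imaging, hand_in gives the robot as it stands.
- The arm moves only by the shell command python3 -m jog 'ROWS' [FORCE]. ROWS is JSON, a list of rows, each an object with "hand": the opening, from 0 (shut) to 1 (fully open); "offset": the shift along the tool's x, y, z as a fraction of full scale, a list of three; "rot": the turn, a rotation vector about the tool's x, y, z as a fraction of full scale, a list of three. In form: [{"hand": hand, "offset": [dx, dy, dz], "rot": [wx, wy, wz]}, ...]. A call has 1 to 12 rows; each row shifts and turns the commanded pose from where the row before left it, along the tool's axes as they then stand; what a row does not reach is not made up. Full scale, the value 1, is 3 cm for a shift and 5 degrees for a turn. A row lasts 1/8 s, in which the tool goes at most 62.5 mm and 10.7 degrees, less where a joint would pass 70% of its speed; a pose out of reach is approached as far as the arm can. A call with a number of a shift or a turn outside -1 to 1 is refused whole. A call with a gripper value outside its range is refused whole. The fingers move at their own pace and stop on an object; FORCE is the grip in N (left out, the last holds). Time passes only in rows, so rows that do not move let the fingers close. It gives the time, the measured TCP pose, the force, the opening and the grip force at its end, in the units of the state.
- readout.get_obs(): the state, without advancing time (a new reading comes with each control period).
- imaging.camera(name): name is "scene" or "top" or "wrist"; returns the picture (384x512x3 uint8, red, green, blue); there is no depth.
- imaging.camera_params(name): a dict with "K" (3x3 intrinsics, pixels), "R" (3x3) and "t" (3): a world point X has camera coordinates R X + t; the wrist camera has in their place "mount" (4x4, takes a point from camera to tool coordinates, whose origin is the TCP and whose axes are the flange's). Camera axes: x right, y down, z forward; pixel columns grow to the right and rows downward; lengths in mm; the calibration is good to about 2 mm. A picture is of the moment at which its call begins: read the wrist's pose just before it. camera_params takes no time and is no camera call.
- hand_in(): hands the job in; it is judged then, once.
The state is a dict: "time": time; "joint_pos": joint angles; "joint_velocities": joint speeds; "tau": joint torques, N m; "tool_pos": TCP position; "ee_rot": TCP orientation; "force": force on the tool from outside, world axes, zero at the start; "wrist_torque": the same for the moment, N m; "grip_width": finger opening in mm; "gripper_force": force on a finger pad.
Only numpy, scipy, OpenCV 4.12 (cv2) and the standard library are available. Lean on these libraries where they do the work, as an engineer would, in place of code of your own. Each camera call takes 0.05 s, during which the arm holds its last target. There are 200 camera calls.

### The job

Put the orange wireless transmitter from the desk flat into the empty pocket of the blue tray, beside the black one already there. Then set the loaded tray between the guide rails of the charging dock, yellow tab towards you, and slide it fully home against the back of the bay. Keep the tray level and leave the gooseneck microphone, chime, megaphone and pen cup where they stand.

Things in the scene. Friction and masses are not known exactly. Their poses are not given: they have to be found in the camera images.
- dock: Charging dock, dark plastic, clear roof, fixed (sizes in mm) on the left or right of the desk, mouth roughly towards the robot. Origin on the desk under the middle of the mouth; x points into the bay, z up. Floor plate 188 wide, top at z = 10, from x = -130 (open apron before the mouth) to 125. Bay from x = 0 to the back stop at x = 115, 168 wide, clear from z = 10 to 80; roof top z = 90
- dock_apron (a point): point on the floor plate at dock x = -60, z = 10 mm, middle of the apron; axes as the dock's. Guide rails on both sides stand to z = 22: 168 apart from dock x = -45 to 0, flaring to at least 185 apart at x = -124
- dock_home (a point): where the tray's origin lies when home: dock x = 35, y = 0, z = 10 mm; the tray's front face is then 45 mm outside the mouth. Axes as the dock's
- tray: Blue tray, 160 (x) by 162 (y) mm, 350 g empty. Origin under its centre; yellow tab at its front (-x), the +x end goes into the bay first. Base 5 thick, lips to z = 12. White bridge handle on its centre line: bar 80 long (x), 12 wide (y), z = 38 to 52, on a post under each end. Two pockets 82 (x) by 46 (y) inside, at x = 0, y = 54 (black transmitter) and y = -54 (empty), floor at z = 5
- tray_handle (a point): middle of the tray's white handle bar, 45 mm above the tray's underside; axes as the tray's
- tray_front (a point): middle of the front face of the yellow tab (50 wide in y, 8 thick, z = 5 to 38 above the tray's underside): at tray x = -80, z = 25; push here to slide the tray in
- empty_pocket (a point): centre of the floor of the tray's empty pocket; axes as the tray's
- pack_a: black wireless transmitter already in the tray, 70 (x) by 38 (y) by 26 (z) mm, origin at the centre of its underside
- pack_b: orange wireless transmitter lying flat on the desk in front of the robot, 70 (x) by 38 (y) by 26 (z) mm, 120 g, origin at the centre of its underside; either end may face forward in the pocket
- gooseneck: bystander: gooseneck microphone, 270 mm tall, round base 90 mm across, head leaning up to 60 mm to its -x; origin at the centre of the underside
- chime: bystander: desk chime with four brass bars, 36 (x) by 100 (y) mm, 24 high; origin at the centre of the underside
- megaphone: bystander: white megaphone standing on its bell, 124 mm across, 150 high, small handle to its +x; origin at the centre of the underside
- pencup: bystander: green pen cup, 76 mm across, 95 high, pens to 145; origin at the centre of the underside

How it is judged (in metres and radians):
On the way, in this order (a step that is already met when the one before it is completed fails the run):
1. the orange transmitter lies flat in the tray's empty pocket (x of pack_b in the frame of tray between -0.008 and 0.008 m and y of pack_b in the frame of tray between -0.062 and -0.046 m and z of pack_b in the frame of tray between 0.002 and 0.009 m and angle between the z axis of pack_b and the z axis of tray, either way round below 0.06 rad and angle between the x axis of pack_b and the x axis of tray, either way round below 0.3 rad), for 0.2 s.
2. the tray, with the orange transmitter in its pocket, is fully home in the dock: within 4 mm of the back stop, tab outside (all of step 1 and x of tray in the frame of dock above 0.031 m and x of tray_front in the frame of dock below -0.035 m and y of tray in the frame of dock between -0.007 and 0.007 m and z of tray in the frame of dock between 0.006 and 0.014 m and angle between the x axis of tray and the x axis of dock, either way round below 0.06 rad and angle between the z axis of tray and the z axis of dock, either way round below 0.05 rad), for 0.2 s.
At the end, for the whole second after the job is handed in: The tray rests flat on the dock's floor with its yellow tab outside, within 4 mm of the back stop, straight in the bay (within 7 mm sideways and 3 degrees); the orange transmitter and the black one each lie flat in their own pocket of the tray (within 8 mm of its centre, lengthwise); all is at rest (all of step 2 and x of pack_a in the frame of tray between -0.008 and 0.008 m and y of pack_a in the frame of tray between 0.046 and 0.062 m and z of pack_a in the frame of tray between 0.002 and 0.009 m and angle between the z axis of pack_a and the z axis of tray, either way round below 0.06 rad and angle between the x axis of pack_a and the x axis of tray, either way round below 0.3 rad and linear speed of each of tray, pack_b below 0.02 m/s); the robot touches nothing.
It fails at once if the gooseneck microphone, chime, megaphone or pen cup is moved more than 30 mm or tipped more than 20 degrees (distance of any of gooseneck, chime, megaphone, pencup from where it was at the start of the episode above 0.03 m or angle between any of gooseneck, chime, megaphone, pencup's own z axis and vertical above 0.35 rad).
It fails at once if the tray is tipped more than 20 degrees (angle between tray's own z axis and vertical above 0.35 rad).
It fails at once if the orange transmitter is dropped into the tray or elsewhere from more than about 2 cm (it falls faster than 0.6 m/s, untouched by the fingers) (linear speed of pack_b above 0.6 m/s and contact force between the fingers and pack_b below 0.1 N and linear speed of tray below 0.1 m/s).
It also fails if it takes over 72 s, if anything falls off the work surface, if the arm or the gripper's body presses on something with over 40 N, if the wrist force passes 120 N, or if a joint passes its speed limit or range.

## Working session

There is one attempt and no reset: what is moved stays moved. The work goes in short steps, Python scripts to look and compute and a shell command to move; the robot and the scene stay as the last step left them, time stands still between calls to the robot, and variables do not carry over. Pictures are saved under pics/ and viewed, at most 10 in all, crops included, and the job is handed in when it is done.

```bash
mkdir -p pics; ls
python3 - <<'E'
from bench import readout, imaging
import cv2,numpy as np
print(readout.get_obs())
for n in ("scene","top"):
    im=imaging.camera(n); cv2.imwrite(f"pics/{n}0.png",im[:,:,::-1])
for n in ("scene","top","wrist"):print(n,imaging.camera_params(n))
E
```

```text
pics
{'time': 0.0, 'joint_pos': array([-1.23780546e+00,  1.16530916e-01,  1.44224396e+00, -2.90541560e-05,
        1.58400260e+00, -3.78427417e-02]), 'joint_velocities': array([ 1.24826614e-04, -2.10523984e-05, -9.52025967e-04,  9.04413373e-04,
       -1.84443616e-03,  2.11553366e-03]), 'tau': array([-1.58491464e-03, -7.21256304e+01, -6.22616172e+01,  7.79446936e-02,
        2.36606458e-02, -1.79950389e-04]), 'tool_pos': array([ 244.5181853 , -628.97767741,  242.88809859]), 'ee_rot': array([-3.14040758e+00, -1.57948202e-05,  3.70833232e-01]), 'force': array([ 0.09095062, -0.21053474, -0.93664193]), 'wrist_torque': array([-0.01687826,  0.01146275,  0.04723135]), 'gripper_force': 0.0, 'grip_width': 93.1818583715948}
scene {'K': array([[440.8177199 ,   0.        , 259.52835153],
       [  0.        , 440.8177199 , 193.9229883 ],
       [  0.        ,   0.        ,   1.        ]]), 'R': array([[ 0.67715783,  0.73583446, -0.00221848],
       [ 0.62410215, -0.57592717, -0.52801931],
       [-0.38981249,  0.35616786, -0.84922946]]), 't': array([-389.19300893, -339.66574224, 1639.90658173])}
[... 193 characters left out ...]
0.99949153, -0.01275009],
       [-0.99468367,  0.03034011, -0.09840668],
       [ 0.09874348,  0.00980634, -0.9950646 ]]), 't': array([  34.67756303,  568.61119044, 1429.52047608])}
wrist {'K': array([[284.12191876,   0.        , 253.85701662],
       [  0.        , 284.12191876, 192.57680278],
       [  0.        ,   0.        ,   1.        ]]), 'mount': array([[-5.89194336e-04, -9.53211551e-01, -3.02303475e-01,
         8.61857358e+01],
       [ 9.99999417e-01, -2.88117115e-04, -1.04053528e-03,
         8.80042600e-01],
       [ 9.04751440e-04, -3.02303912e-01,  9.53211166e-01,
        -1.40272872e+02],
       [ 0.00000000e+00,  0.00000000e+00,  0.00000000e+00,
         1.00000000e+00]])}
```

View pics/top0.png

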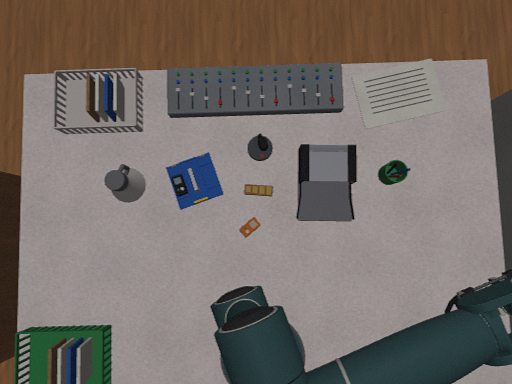

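View pics/scene0.png

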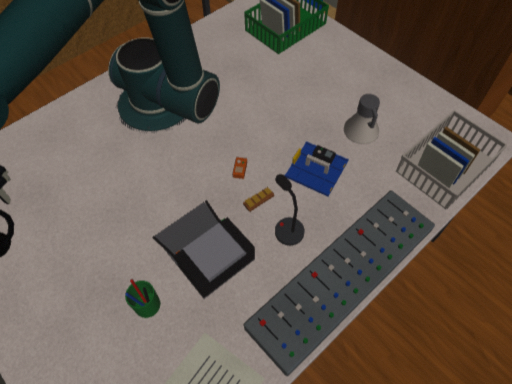

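The top view shows the tray at about (195,180), its yellow tab at (202,201), and the orange pack at (250,227). The chime is at (258,190) and the gooseneck at (260,148). The dock is at (327,180), with its apron on the robot side (rows 180-220). Next I'll measure these.

```bash
cat > h.py <<'E'
from bench import readout, imaging
import cv2, numpy as np
from scipy.spatial.transform import Rotation as Ro
def cam(name, obs=None):
    p=imaging.camera_params(name)
    if 'mount' in p:
        o=obs; T=np.eye(4); T[:3,:3]=Ro.from_euler('xyz',o['ee_rot']).as_matrix(); T[:3,3]=o['tool_pos']
        T=T@p['mount']; R=T[:3,:3].T; return p['K'],R,-R@T[:3,3]
    return p['K'],p['R'],p['t']
def cast(c,px,z):
    K,R,t=c; px=np.atleast_2d(px).astype(float)
    d=(R.T@np.linalg.inv(K)@np.c_[px,np.ones(len(px))].T).T; o=-R.T@t
    return o+d*((z-o[2])/d[:,2])[:,None]
def proj(c,X):
    K,R,t=c; q=(np.atleast_2d(X)@R.T+t)@K.T; return q[:,:2]/q[:,2:]
def blob(im,lo,hi,roi=None,close=0):
    m=cv2.inRange(cv2.cvtColor(im,cv2.COLOR_RGB2HSV),lo,hi)
    if roi: z=np.zeros_like(m); a,b,c,d=roi; z[b:d,a:c]=m[b:d,a:c]; m=z
    if close: m=cv2.morphologyEx(m,cv2.MORPH_CLOSE,np.ones((close,close)))
    cs=cv2.findContours(m,cv2.RETR_EXTERNAL,cv2.CHAIN_APPROX_NONE)[0]
    return max(cs,key=cv2.contourArea)[:,0]
def rect(c,px,z):
    P=cast(c,px,z)[:,:2].astype(np.float32); r=cv2.minAreaRect(P); return np.round(r[0],1),np.round(r[1],1),round(r[2],1),np.round(cv2.boxPoints(r),0).tolist()
E
python3 - <<'E'
from h import *
im=cv2.imread('pics/top0.png')[:,:,::-1].copy(); c=cam('top')
print('pack',rect(c,blob(im,(5,130,90),(18,255,255),(230,210,270,245),5),20))
print('tray',rect(c,blob(im,(105,120,50),(125,255,255),(150,140,235,220),15),10))
print('tab',rect(c,blob(im,(22,120,90),(35,255,255),(150,180,235,220)),38))
print('chime',rect(c,blob(im,(15,80,60),(35,255,255),(235,178,285,200),5),15))
hsv=cv2.cvtColor(im,cv2.COLOR_RGB2HSV)
d=blob(im,(0,0,0),(180,255,135),(285,130,370,235),5)
print('dock',rect(c,d,10)); print(cv2.approxPolyDP(d[:,None],3,True)[:,0].tolist())
big=cv2.resize(im[135:245,150:420],None,fx=2.9,fy=2.9,interpolation=cv2.INTER_CUBIC)
cv2.imwrite('pics/big.png',big[:,:,::-1])
E
```

```text
pack (array([443.5,  30.8]), array([35.1, 66.7]), 38.9, [[409.0, 46.0], [451.0, -6.0], [478.0, 16.0], [436.0, 68.0]])
tray (array([614.1, 222.4]), array([158.5, 159.3]), 18.1, [[514.0, 273.0], [564.0, 122.0], [714.0, 171.0], [665.0, 323.0]])
tab (array([542.4, 196.6]), array([ 5.5, 48.1]), 16.8, [[533.0, 219.0], [547.0, 173.0], [552.0, 174.0], [538.0, 220.0]])
chime (array([572.2,  -3.4]), array([91.6, 28.3]), 88.2, [[557.0, -49.0], [585.0, -50.0], [588.0, 42.0], [559.0, 43.0]])
dock (array([ 594.8, -245.1]), array([209.6, 275.3]), 86.8, [[452.0, -342.0], [726.0, -357.0], [738.0, -148.0], [463.0, -133.0]])
[[300, 144], [296, 218], [354, 219], [351, 184], [356, 181], [356, 145]]
```

View pics/big.png

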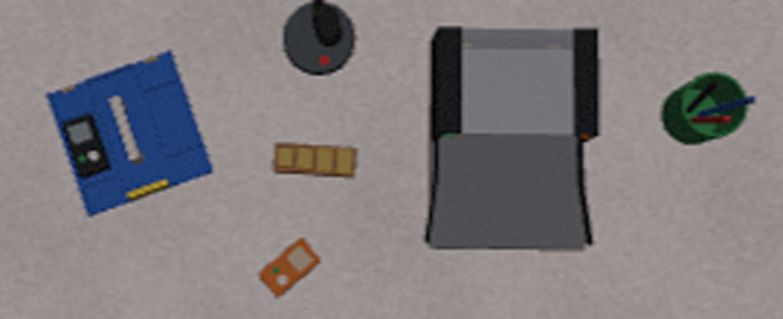

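The numbers are consistent. The tray measures 158x159 at (614,222), yaw about 18°, and the pack 67x35 at (443,31), long axis about -51°. I'll add a planning helper and go above the pack.

```bash
cat >> h.py <<'E'
def plan(x,y,z,yawdeg,n=None):
    o=readout.get_obs(); e=o['ee_rot']; p=o['tool_pos']; y0=e[2]
    print('t',round(o['time'],2),'pos',p.round(1),'rpy',np.degrees(e).round(2),'w',round(o['grip_width'],1),'F',o['force'].round(1))
    dy=(np.radians(yawdeg)-y0+np.pi)%(2*np.pi)-np.pi
    D=np.array([x,y,z])-p
    if n is None: n=int(np.ceil(max(np.linalg.norm(D)/29,abs(np.degrees(dy))/5,1)))
    S=np.zeros((3,3))
    for k in range(n):
        S+=Ro.from_euler('xyz',[np.pi,0,y0+dy*k/n]).as_matrix()
    d=np.linalg.solve(S,D)/30
    print('n',n,'offset',d.round(3),'rot z',round(-np.degrees(dy)/n/5,3),'total',(d*n).round(2),'tilt',np.degrees(e[:2]).round(2))
E
python3 -c "
from h import *
plan(443.5,30.8,200,-51,24)"
```

```text
t 0.1 pos [ 244.5 -629.   243. ] rpy [-179.94   -0.     21.25] w 93.0 F [-0.2 -0.1 -0. ]
n 24 offset [ 0.061 -1.022  0.06 ] rot z 0.602 total [  1.46 -24.52   1.43] tilt [-179.94   -0.  ]
```

```bash
python3 -m jog '[{"hand":1,"offset":[0.59,-0.75,0.06],"rot":[0,0,0]},{"hand":1,"offset":[0.59,-0.75,0.06],"rot":[0,0,0]},{"hand":1,"offset":[0.59,-0.75,0.06],"rot":[0,0,0]},{"hand":1,"offset":[0.59,-0.75,0.06],"rot":[0,0,0]},{"hand":1,"offset":[0.59,-0.75,0.06],"rot":[0,0,0]},{"hand":1,"offset":[0.59,-0.75,0.06],"rot":[0,0,0]},{"hand":1,"offset":[0.59,-0.75,0.06],"rot":[0,0,0]},{"hand":1,"offset":[0.59,-0.75,0.06],"rot":[0,0,0]},{"hand":1,"offset":[0.59,-0.75,0.06],"rot":[0,0,0]},{"hand":1,"offset":[0.59,-0.75,0.06],"rot":[0,0,0]},{"hand":1,"offset":[0.59,-0.75,0.06],"rot":[0,0,0]},{"hand":1,"offset":[0.59,-0.75,0.06],"rot":[0,0,0]}]'
python3 - <<'E'
from h import *
o=readout.get_obs(); im=imaging.camera('wrist'); cv2.imwrite('pics/w0.png',im[:,:,::-1]); np.save('w0.npy',np.r_[o['tool_pos'],o['ee_rot']])
plan(443.5,30.8,200,-51,15)
plan(443.5,30.8,200,21,13)
E
```

```text
time: 1.6
tool_pos: [344.8, -299.6, 221.8]
ee_rot: [-3.141, 0.0, 0.371]
force: [0.9, -0.5, 0.7]
grip_width: 93.1
gripper_force: 0.0
t 1.65 pos [ 345.4 -297.4  221.7] rpy [-1.7994e+02 -4.0000e-02  2.1280e+01] w 93.3 F [ 0.8 -0.4  1. ]
n 15 offset [ 0.06  -0.812  0.048] rot z 0.964 total [  0.89 -12.18   0.72] tilt [-1.7994e+02 -4.0000e-02]
t 1.65 pos [ 345.4 -297.4  221.7] rpy [-1.7994e+02 -4.0000e-02  2.1280e+01] w 93.3 F [ 0.8 -0.4  1. ]
n 13 offset [ 0.538 -0.694  0.056] rot z 0.004 total [ 7.   -9.02  0.72] tilt [-1.7994e+02 -4.0000e-02]
```

View pics/w0.png

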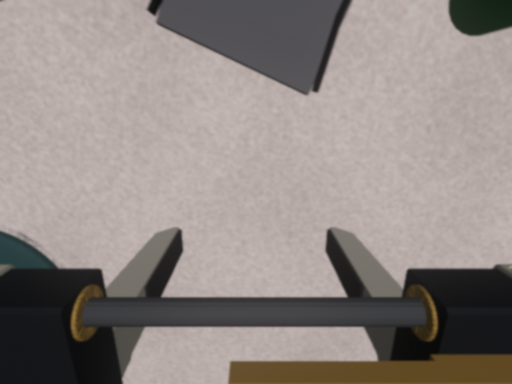

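The dock's front plate corners appear at about (157,23) and (308,93). I'll continue to the pack.

```bash
python3 -m jog '[{"hand":1,"offset":[0.06,-0.81,0.05],"rot":[0,0,0.96]},{"hand":1,"offset":[0.06,-0.81,0.05],"rot":[0,0,0.96]},{"hand":1,"offset":[0.06,-0.81,0.05],"rot":[0,0,0.96]},{"hand":1,"offset":[0.06,-0.81,0.05],"rot":[0,0,0.96]},{"hand":1,"offset":[0.06,-0.81,0.05],"rot":[0,0,0.96]},{"hand":1,"offset":[0.06,-0.81,0.05],"rot":[0,0,0.96]},{"hand":1,"offset":[0.06,-0.81,0.05],"rot":[0,0,0.96]},{"hand":1,"offset":[0.06,-0.81,0.05],"rot":[0,0,0.96]},{"hand":1,"offset":[0.06,-0.81,0.05],"rot":[0,0,0.96]},{"hand":1,"offset":[0.06,-0.81,0.05],"rot":[0,0,0.96]},{"hand":1,"offset":[0.06,-0.81,0.05],"rot":[0,0,0.96]},{"hand":1,"offset":[0.06,-0.81,0.05],"rot":[0,0,0.96]}]' >/dev/null; python3 -m jog '[{"hand":1,"offset":[0.06,-0.81,0.05],"rot":[0,0,0.96]},{"hand":1,"offset":[0.06,-0.81,0.05],"rot":[0,0,0.96]},{"hand":1,"offset":[0.06,-0.81,0.05],"rot":[0,0,0.96]},{"hand":1,"offset":[0,0,0],"rot":[0,0,0]}]'
python3 - <<'E'
from h import *
o=readout.get_obs(); im=imaging.camera('wrist'); cv2.imwrite('pics/w1.png',im[:,:,::-1]); c=cam('wrist',o)
b=blob(im,(5,130,60),(18,255,255),None,7); print(b.min(0),b.max(0))
for z in (0,26): print(rect(c,b,z))
plan(443.5,30.8,200,-51)
v=np.load('w0.npy'); c0=cam('wrist',dict(tool_pos=v[:3],ee_rot=v[3:]))
print('dock corners',cast(c0,[[157,23],[308,93]],10), cast(cam('top'),[[298,219],[353,220]],10))
E
```

```text
time: 3.65
tool_pos: [442.7, 27.9, 198.9]
ee_rot: [3.14, 0.001, -0.885]
force: [-0.1, -0.1, 0.2]
grip_width: 92.9
gripper_force: 0.0
[230 354] [511 383]
(array([102.4, 151.4]), array([448.3,  59.3]), 39.2, [[-90.0, 33.0], [-53.0, -13.0], [295.0, 270.0], [257.0, 316.0]])
(array([132.7, 136.9]), array([413.9,  54.7]), 39.2, [[-45.0, 27.0], [-10.0, -15.0], [310.0, 246.0], [276.0, 289.0]])
t 3.7 pos [442.2  27.4 199.1] rpy [ 1.7994e+02  4.0000e-02 -5.0640e+01] w 93.2 F [ 0.6 -0.5 -0.5]
n 1 offset [-0.06  -0.105 -0.03 ] rot z 0.073 total [-0.06 -0.1  -0.03] tilt [1.7994e+02 4.0000e-02]
dock corners [[ 463.14759718 -138.77550703   10.        ]
 [ 456.9983924  -322.62528196   10.        ]] [[ 466.32818122 -140.34447563   10.        ]
 [ 457.15044568 -332.21106161   10.        ]]
```

Run:
```python
from h import *
im=cv2.imread('pics/w1.png')[:,:,::-1].copy(); o=readout.get_obs(); c=cam('wrist',o)
b=blob(im,(5,130,60),(18,255,255),(120,60,400,352),7); print(b.min(0),b.max(0))
for z in (0,20,26): print(rect(c,b,z))
```

```text
[140  60] [219 123]
(array([576.7,  -1.3]), array([97.8, 34.8]), 84.4, [[555.0, -48.0], [589.0, -52.0], [599.0, 46.0], [564.0, 49.0]])
(array([572. ,  -3.4]), array([92. , 32.7]), 84.4, [[551.0, -48.0], [584.0, -51.0], [593.0, 41.0], [560.0, 44.0]])
(array([570.6,  -4.1]), array([90.3, 32.1]), 84.4, [[550.0, -47.0], [582.0, -51.0], [591.0, 39.0], [559.0, 42.0]])
```

View pics/w1.png

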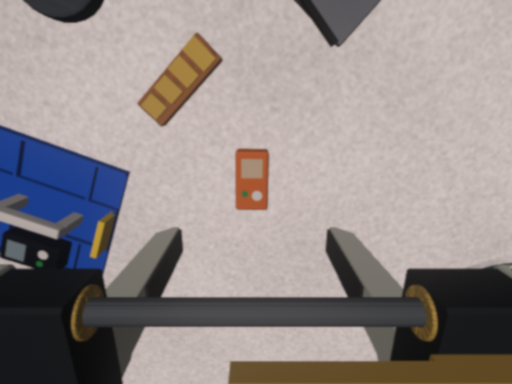

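Run:
```python
from h import *
im=cv2.imread('pics/w1.png')[:,:,::-1].copy(); o=readout.get_obs(); c=cam('wrist',o)
b=blob(im,(5,130,60),(18,255,255),(225,140,280,220),7); print(b.min(0),b.max(0))
for z in (0,26): print(rect(c,b,z))
print(cast(c,[[252,149],[252,210]],26), cast(c,[[252,210]],0))
print(proj(c,[[443.5,30.8,20]]))
```

```text
[236 150] [267 208]
(array([441.9,  34.4]), array([38.1, 74.5]), 38.6, [[404.0, 52.0], [450.0, -7.0], [480.0, 17.0], [433.0, 75.0]])
(array([446.1,  28.8]), array([35.1, 68.8]), 38.6, [[411.0, 45.0], [454.0, -9.0], [481.0, 13.0], [438.0, 67.0]])
[[467.85667544   0.96897152  26.        ]
 [422.30896166  56.78114205  26.        ]] [[416.03841524  64.65956259   0.        ]]
[[252.03231423 181.2391926 ]]
```

The pack sits at (252,180) in the wrist view and the two cameras agree to about 3 mm. I'll grip it at mid-height, with the tips 10 mm above the desk so they clear the tray lips later.

```bash
python3 -c "
from h import *
plan(445,29.5,35,-51.4,6)"; python3 -m jog '[{"hand":1,"offset":[0,-0.11,0.91],"rot":[0,0,0.16]},{"hand":1,"offset":[0,0,0.91],"rot":[0,0,0]},{"hand":1,"offset":[0,0,0.91],"rot":[0,0,0]},{"hand":1,"offset":[0,0,0.91],"rot":[0,0,0]},{"hand":1,"offset":[0,0,0.91],"rot":[0,0,0]},{"hand":1,"offset":[0,0,0.91],"rot":[0,0,0]},{"hand":1,"offset":[0,0,0],"rot":[0,0,0]},{"hand":0.2,"offset":[0,0,0],"rot":[0,0,0]},{"hand":0.2,"offset":[0,0,0],"rot":[0,0,0]},{"hand":0.2,"offset":[0,0,0],"rot":[0,0,0]},{"hand":0.2,"offset":[0,0,0],"rot":[0,0,0]},{"hand":0.2,"offset":[0,0,0],"rot":[0,0,0]}]' 20
```

```text
t 3.7 pos [442.2  27.4 199.1] rpy [ 1.7994e+02  4.0000e-02 -5.0640e+01] w 93.2 F [ 0.6 -0.5 -0.5]
n 6 offset [ 0.001 -0.019  0.912] rot z 0.025 total [ 0.   -0.12  5.47] tilt [1.7994e+02 4.0000e-02]
time: 5.2
tool_pos: [445.0, 29.4, 35.9]
ee_rot: [-3.141, -0.0, -0.9]
force: [0.3, -0.5, 0.1]
grip_width: 47.9
gripper_force: 0.0
```

```bash
python3 -m jog '[{"hand":0.2,"offset":[0,0,0],"rot":[0,0,0]},{"hand":0.2,"offset":[0,0,0],"rot":[0,0,0]},{"hand":0.2,"offset":[0,0,0],"rot":[0,0,0]},{"hand":0.2,"offset":[0,0,-0.3],"rot":[0,0,0]},{"hand":0.2,"offset":[0,0,-1],"rot":[0,0,0]},{"hand":0.2,"offset":[0,0,-1],"rot":[0,0,0]},{"hand":0.2,"offset":[0,0,-1],"rot":[0,0,0]},{"hand":0.2,"offset":[0,0,-1],"rot":[0,0,0]},{"hand":0.2,"offset":[0,0,0],"rot":[0,0,0]}]'
python3 - <<'E'
from h import *
plan(560,160,165,18.0,14)
E
```

```text
time: 6.32
tool_pos: [445.7, 29.3, 167.3]
ee_rot: [-3.139, -0.002, -0.9]
force: [0.7, 0.4, -2.7]
grip_width: 38.2
gripper_force: 20.0
t 6.33 pos [445.7  29.3 167.3] rpy [-1.7983e+02 -1.4000e-01 -5.1560e+01] w 38.2 F [ 0.7  0.4 -2.7]
n 14 offset [ 0.164 -0.408  0.005] rot z -0.994 total [ 2.3  -5.71  0.08] tilt [-1.7983e+02 -1.4000e-01]
```

```bash
python3 -m jog '[{"hand":0.2,"offset":[0.16,-0.41,0],"rot":[0,0,-0.99]},{"hand":0.2,"offset":[0.16,-0.41,0],"rot":[0,0,-0.99]},{"hand":0.2,"offset":[0.16,-0.41,0],"rot":[0,0,-0.99]},{"hand":0.2,"offset":[0.16,-0.41,0],"rot":[0,0,-0.99]},{"hand":0.2,"offset":[0.16,-0.41,0],"rot":[0,0,-0.99]},{"hand":0.2,"offset":[0.16,-0.41,0],"rot":[0,0,-0.99]},{"hand":0.2,"offset":[0.16,-0.41,0],"rot":[0,0,-0.99]},{"hand":0.2,"offset":[0.16,-0.41,0],"rot":[0,0,-0.99]},{"hand":0.2,"offset":[0.16,-0.41,0],"rot":[0,0,-0.99]},{"hand":0.2,"offset":[0.16,-0.41,0],"rot":[0,0,-0.99]},{"hand":0.2,"offset":[0.16,-0.41,0],"rot":[0,0,-0.99]},{"hand":0.2,"offset":[0.16,-0.41,0],"rot":[0,0,-0.99]}]' >/dev/null; python3 -m jog '[{"hand":0.2,"offset":[0.16,-0.41,0],"rot":[0,0,-0.99]},{"hand":0.2,"offset":[0.16,-0.41,0],"rot":[0,0,-0.99]},{"hand":0.2,"offset":[0,0,0],"rot":[0,0,0]},{"hand":0.2,"offset":[0,0,0],"rot":[0,0,0]}]'
python3 - <<'E'
from h import *
o=readout.get_obs(); im=imaging.camera('wrist'); cv2.imwrite('pics/w2.png',im[:,:,::-1]);np.save('w2.npy',np.r_[o['tool_pos'],o['ee_rot']])
E
```

```text
time: 8.32
tool_pos: [558.0, 160.8, 164.1]
ee_rot: [3.142, 0.001, 0.308]
force: [0.9, 0.1, -2.0]
grip_width: 38.1
gripper_force: 20.0
```

View pics/w2.png

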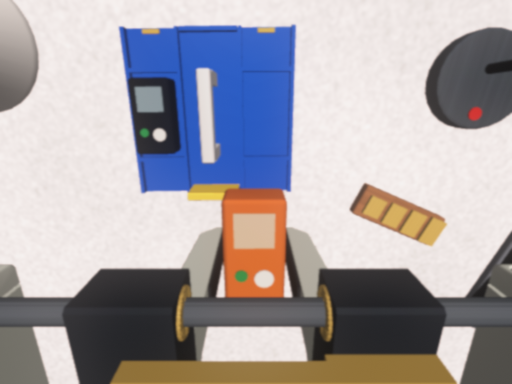

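The tray is fully visible: lip corners near (122,27), (295,26), (290,191), (142,191), handle bar (197-215, 68-163), and the empty pocket right of column 243. The orange pack is held level, with its front edge at row 190.

Run:
```python
from h import *
v=np.load('w2.npy'); c=cam('wrist',dict(tool_pos=v[:3],ee_rot=v[3:]))
im=cv2.imread('pics/w2.png')[:,:,::-1].copy()
b=blob(im,(105,120,50),(125,255,255),(100,10,320,195),15)
q=cv2.approxPolyDP(b[:,None],5,True)[:,0]; print('corners px',q.tolist())
for z in (12,): print(rect(c,b,z)); print(cast(c,q,z)[:,:2].round(1).tolist())
h=blob(im,(0,0,170),(180,40,255),(190,60,218,170),3); print('h',h.min(0),h.max(0)); print(rect(c,h,52))
t=blob(im,(22,120,90),(35,255,255),(180,180,245,205)); print('tab',t.min(0),t.max(0),rect(c,t[t[:,1]<197],38))
print('pocket',cast(c,[[243,71],[293,71],[243,155],[291,155]],5)[:,:2].round(1).tolist())
# pack in tool frame, top surface z ~ tcp - (36-26)
p=blob(im,(5,130,60),(18,255,255),(215,180,295,296),15); print('pk',p.min(0),p.max(0))
zt=v[2]-10; P=cast(c,[[224.5,190.5],[284.5,190.5]],zt); print(P.round(1))
Rt=Ro.from_euler('xyz',v[3:]).as_matrix(); print('in tool',((P-v[:3])@Rt).round(1))
```

```text
corners px [[120, 28], [128, 86], [129, 78], [174, 83], [178, 149], [137, 152], [142, 191], [188, 189], [196, 182], [289, 190], [294, 26], [274, 33], [187, 26], [157, 35]]
(array([616.1, 222.9]), array([156.9, 159.5]), 18.0, [[517.0, 274.0], [566.0, 123.0], [715.0, 171.0], [666.0, 323.0]])
[[665.0, 322.3], [617.9, 306.7], [625.3, 307.0], [634.0, 265.0], [573.1, 247.0], [557.2, 286.7], [517.0, 273.8], [534.2, 227.0], [544.4, 220.7], [566.0, 123.1], [714.5, 171.6], [703.6, 187.1], [685.0, 264.4], [669.6, 289.0]]
h [196  68] [214 162]
(array([616.1, 222.3]), array([78.1, 11.7]), 17.9, [[577.0, 216.0], [581.0, 205.0], [655.0, 229.0], [651.0, 240.0]])
tab [188 185] [230 199] (array([548.3, 203.5]), array([11.3, 41.7]), 17.6, [[537.0, 222.0], [549.0, 182.0], [560.0, 185.0], [547.0, 225.0]])
pocket [[664.8, 205.3], [679.5, 158.9], [586.1, 181.3], [601.5, 132.7]]
pk [222 188] [286 295]
[[591.2 187.7 154.1]
 [601.2 156.1 154.1]]
in tool [[ 39.8 -15.6  10. ]
 [ 39.8  17.6  10. ]]
```

```bash
python3 -c "
from h import *
plan(634.6,171.4,164,18,3)"; python3 -m jog '[{"hand":0.2,"offset":[0.86,0.15,0],"rot":[0,0,0]},{"hand":0.2,"offset":[0.86,0.15,0],"rot":[0,0,0]},{"hand":0.2,"offset":[0.86,0.15,0],"rot":[0,0,0]},{"hand":0.2,"offset":[0,0,1],"rot":[0,0,0]},{"hand":0.2,"offset":[0,0,1],"rot":[0,0,0]},{"hand":0.2,"offset":[0,0,0],"rot":[0,0,0]}]'; python3 -c "
from h import *
plan(634.6,171.4,44,18,4)"
```

```text
t 8.38 pos [558.1 160.7 164.3] rpy [1.800e+02 3.000e-02 1.764e+01] w 37.7 F [-0.2  0.1 -0.8]
n 3 offset [0.846 0.146 0.004] rot z -0.024 total [2.54 0.44 0.01] tilt [1.8e+02 3.0e-02]
time: 9.12
tool_pos: [635.0, 171.2, 102.3]
ee_rot: [-3.141, 0.004, 0.308]
force: [0.4, 0.1, -1.1]
grip_width: 37.9
gripper_force: 20.0
t 9.12 pos [635.  171.2 102.3] rpy [-179.98    0.24   17.67] w 37.9 F [ 0.4  0.1 -1.1]
n 4 offset [-0.003 -0.003  0.486] rot z -0.017 total [-0.01 -0.01  1.94] tilt [-179.98    0.24]
```

```bash
python3 -m jog '[{"hand":0.2,"offset":[0,0,0.5],"rot":[0,0,-0.06]},{"hand":0.2,"offset":[0,0,0.5],"rot":[0,0,0]},{"hand":0.2,"offset":[0,0,0.5],"rot":[0,0,0]},{"hand":0.2,"offset":[0,0,0.3],"rot":[0,0,0]},{"hand":0.2,"offset":[0,0,0.15],"rot":[0,0,0]},{"hand":0.2,"offset":[0,0,0],"rot":[0,0,0]},{"hand":0.2,"offset":[0,0,0],"rot":[0,0,0]}]'
```

```text
time: 10.0
tool_pos: [636.4, 171.9, 46.8]
ee_rot: [3.142, -0.001, 0.315]
force: [-0.3, -0.9, -1.2]
grip_width: 37.9
gripper_force: 20.0
```

```bash
python3 -m jog '[{"hand":0.2,"offset":[-0.04,0,0.1],"rot":[0,0,0]},{"hand":0.2,"offset":[0,0,0],"rot":[0,0,0]},{"hand":0.2,"offset":[0,0,0],"rot":[0,0,0]}]'; python3 -m jog '[{"hand":0.2,"offset":[0,0,0.06],"rot":[0,0,0]},{"hand":0.2,"offset":[0,0,0],"rot":[0,0,0]},{"hand":0.2,"offset":[0,0,0],"rot":[0,0,0]}]'
```

```text
time: 10.38
tool_pos: [635.0, 171.5, 43.3]
ee_rot: [3.142, -0.0, 0.315]
force: [0.8, -1.0, -0.9]
grip_width: 37.7
gripper_force: 20.0
time: 10.75
tool_pos: [635.0, 171.5, 41.5]
ee_rot: [-3.142, -0.0, 0.315]
force: [0.5, 0.4, -1.3]
grip_width: 37.9
gripper_force: 20.0
```

```bash
python3 -m jog '[{"hand":0.52,"offset":[0,0,0],"rot":[0,0,0]},{"hand":0.52,"offset":[0,0,0],"rot":[0,0,0]},{"hand":0.52,"offset":[0,0,0],"rot":[0,0,0]},{"hand":0.52,"offset":[0,0,0],"rot":[0,0,0]},{"hand":0.52,"offset":[0,0,-0.5],"rot":[0,0,0]},{"hand":0.52,"offset":[0,0,-1],"rot":[0,0,0]},{"hand":0.52,"offset":[-1,0,-1],"rot":[0,0,0]},{"hand":0.52,"offset":[-1,0,-1],"rot":[0,0,0]},{"hand":0.6,"offset":[-1,0,-1],"rot":[0,0,0]},{"hand":0.7,"offset":[0,0,0],"rot":[0,0,0]},{"hand":0.7,"offset":[0,0,0],"rot":[0,0,0]}]'
python3 - <<'E'
from h import *
o=readout.get_obs(); im=imaging.camera('wrist'); cv2.imwrite('pics/w3.png',im[:,:,::-1]);np.save('w3.npy',np.r_[o['tool_pos'],o['ee_rot']]); c=cam('wrist',o)
p=blob(im,(5,130,60),(18,255,255),(150,20,400,260),9); print('pk',p.min(0),p.max(0),rect(c,p,31),rect(c,p,18))
h=blob(im,(0,0,170),(180,40,255),(150,40,256,290),3); print('h',h.min(0),h.max(0)); print(rect(c,h,52))
E
```

```text
time: 12.12
tool_pos: [549.6, 143.7, 176.7]
ee_rot: [3.142, -0.001, 0.315]
force: [-0.2, -0.2, -0.3]
grip_width: 64.6
gripper_force: 0.0
pk [235  61] [272 135] (array([634.2, 170.9]), array([67.3, 35. ]), 19.1, [[597.0, 176.0], [608.0, 143.0], [672.0, 165.0], [660.0, 198.0]]) (array([634.4, 170.9]), array([70.3, 36.6]), 19.1, [[595.0, 177.0], [607.0, 142.0], [674.0, 165.0], [662.0, 200.0]])
h [150 176] [255 289]
(array([490. , 181.9]), array([127.6, 112.9]), 18.0, [[412.0, 216.0], [447.0, 108.0], [568.0, 148.0], [533.0, 255.0]])
```

View pics/w3.png

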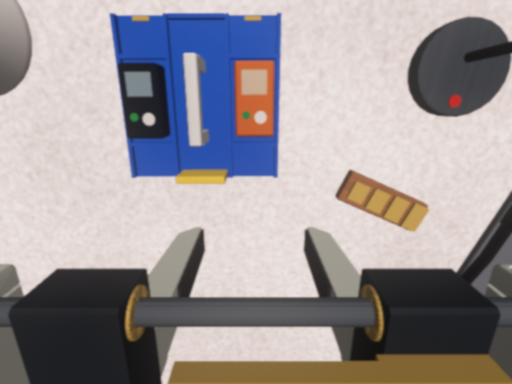

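The orange pack lies flat in its pocket at (253,98) in the image, 1.5 mm off centre. Next I'll grasp the handle, with a narrow opening and the tips above the pack tops.

```bash
python3 -c "
from h import *
plan(616,222.4,120,18,5)"
```

```text
t 12.18 pos [549.6 143.7 176. ] rpy [-1.800e+02  3.000e-02  1.805e+01] w 64.8 F [ 0.6  0.8 -0.7]
n 5 offset [ 0.583 -0.362  0.373] rot z 0.002 total [ 2.92 -1.81  1.87] tilt [-1.8e+02  3.0e-02]
```

```bash
python3 -m jog '[{"hand":0.39,"offset":[0.58,-0.36,0.37],"rot":[0,0,0]},{"hand":0.39,"offset":[0.58,-0.36,0.37],"rot":[0,0,0]},{"hand":0.39,"offset":[0.58,-0.36,0.37],"rot":[0,0,0]},{"hand":0.39,"offset":[0.58,-0.36,0.37],"rot":[0,0,0]},{"hand":0.39,"offset":[0.58,-0.36,0.37],"rot":[0,0,0]},{"hand":0.39,"offset":[0,0,0],"rot":[0,0,0]},{"hand":0.39,"offset":[0,0,0],"rot":[0,0,0]}]'; python3 -c "
from h import *
plan(616,222.4,58,18,4)"
```

```text
time: 13.05
tool_pos: [615.2, 221.6, 120.5]
ee_rot: [3.142, 0.001, 0.315]
force: [-0.7, 0.4, 0.2]
grip_width: 36.2
gripper_force: 0.0
t 13.05 pos [615.2 221.6 120.5] rpy [1.7999e+02 6.0000e-02 1.8050e+01] w 36.2 F [-0.7  0.4  0.2]
n 4 offset [ 0.008 -0.004  0.521] rot z 0.002 total [ 0.03 -0.02  2.08] tilt [1.7999e+02 6.0000e-02]
```

```bash
python3 -m jog '[{"hand":0.39,"offset":[0.03,0,0.52],"rot":[0,0,0]},{"hand":0.39,"offset":[0,-0.02,0.52],"rot":[0,0,0]},{"hand":0.39,"offset":[0,0,0.52],"rot":[0,0,0]},{"hand":0.39,"offset":[0,0,0.52],"rot":[0,0,0]},{"hand":0.39,"offset":[0,0,0],"rot":[0,0,0]},{"hand":0,"offset":[0,0,0],"rot":[0,0,0]},{"hand":0,"offset":[0,0,0],"rot":[0,0,0]},{"hand":0,"offset":[0,0,0],"rot":[0,0,0]},{"hand":0,"offset":[0,0,0],"rot":[0,0,0]},{"hand":0,"offset":[0,0,0],"rot":[0,0,0]},{"hand":0,"offset":[0,0,0],"rot":[0,0,0]}]' 50
```

```text
time: 14.42
tool_pos: [616.3, 223.0, 59.2]
ee_rot: [-3.141, -0.001, 0.315]
force: [-0.3, 1.3, 5.5]
grip_width: 11.2
gripper_force: 50.0
```

Handle gripped (11 mm, 50 N). I'll lift straight up and fit the dock's axis from the top picture at the same time.

```bash
python3 -m jog '[{"hand":0,"offset":[0,0,-0.3],"rot":[0,0,0]},{"hand":0,"offset":[0,0,-0.6],"rot":[0,0,0]},{"hand":0,"offset":[0,0,-0.7],"rot":[0,0,0]},{"hand":0,"offset":[0,0,-0.7],"rot":[0,0,0]},{"hand":0,"offset":[0,0,0],"rot":[0,0,0]},{"hand":0,"offset":[0,0,0],"rot":[0,0,0]}]'
python3 - <<'E'
from h import *
im=imaging.camera('top'); cv2.imwrite('pics/top1.png',im[:,:,::-1]); c=cam('top')
g=cv2.cvtColor(im,cv2.COLOR_RGB2GRAY).astype(float)
for r in (185,195,205,215): print(r,g[r,292:308].astype(int).tolist(),g[r,344:360].astype(int).tolist())
for col in (315,340): print(col,g[138:186,col].astype(int).tolist(),g[210:226,col].astype(int).tolist())
E
```

```text
time: 15.18
tool_pos: [615.8, 222.7, 127.1]
ee_rot: [-3.142, 0.001, 0.315]
force: [-0.4, -0.2, -5.3]
grip_width: 11.3
gripper_force: 50.0
185 [156, 160, 164, 161, 164, 132, 87, 70, 18, 71, 91, 86, 87, 86, 86, 86] [86, 86, 86, 85, 68, 28, 28, 131, 172, 163, 160, 160, 157, 161, 164, 163]
195 [158, 155, 152, 157, 163, 135, 81, 53, 19, 67, 91, 85, 85, 86, 86, 85] [85, 86, 88, 86, 71, 40, 19, 89, 142, 158, 154, 156, 160, 160, 158, 162]
205 [159, 158, 156, 158, 161, 133, 64, 39, 76, 89, 88, 87, 89, 88, 88, 85] [87, 85, 86, 87, 87, 78, 46, 13, 96, 155, 163, 161, 157, 159, 160, 162]
215 [155, 153, 155, 159, 119, 12, 67, 91, 88, 88, 87, 87, 88, 87, 85, 87] [86, 84, 83, 87, 87, 85, 88, 68, 13, 41, 132, 165, 161, 161, 161, 162]
315 [159, 160, 163, 161, 163, 165, 146, 108, 107, 105, 102, 104, 104, 107, 125, 126, 125, 127, 127, 126, 126, 127, 128, 128, 127, 126, 126, 127, 128, 125, 129, 126, 126, 127, 128, 128, 126, 127, 128, 126, 127, 127, 131, 84, 88, 88, 86, 86] [85, 86, 87, 86, 86, 87, 87, 86, 86, 85, 87, 161, 167, 160, 161, 163]
340 [153, 159, 157, 156, 159, 160, 157, 120, 106, 106, 103, 102, 109, 114, 125, 126, 127, 128, 127, 127, 126, 124, 128, 124, 126, 125, 127, 125, 127, 126, 125, 127, 126, 128, 125, 127, 128, 127, 126, 127, 126, 126, 128, 106, 87, 87, 86, 85] [86, 84, 86, 85, 88, 85, 86, 86, 87, 84, 85, 123, 161, 162, 162, 160]
```

Run:
```python
from h import *
im=cv2.imread('pics/top1.png'); c=cam('top'); g=cv2.cvtColor(im,cv2.COLOR_BGR2GRAY).astype(float)
def cross(a,th,up):
    s=(a-th)*(1 if up else -1); k=np.where((s[:-1]<0)&(s[1:]>=0))[0]; k=k[0]; return k+(-s[k])/(s[k+1]-s[k])
def line(px,z,name,along):
    P=cast(c,px,z)[:,:2]; vx,vy,x,y=cv2.fitLine(P.astype(np.float32),cv2.DIST_HUBER,0,.5,.01)[:,0]
    if vx*along[0]+vy*along[1]<0: vx,vy=-vx,-vy
    print(name,'mid',P.mean(0).round(1),'dir',round(np.degrees(np.arctan2(vy,vx)),2),'ends',P[0].round(1),P[-1].round(1)); return P
cols=np.arange(303,350)
line([(k,212+cross(g[212:226,k],124,True)) for k in cols],10,'front',(0,1))
line([(k,174+cross(g[174:186,k],107,False)) for k in cols if k>310 and k<346],90,'roof front',(0,1))
line([(k,140+cross(g[140:150,k],132,False)) for k in cols if k>310 and k<346],90,'roof back',(0,1))
rows=np.arange(184,204)
L=line([(290+cross(g[r,290:302],124,False),r) for r in rows],10,'left plate edge',(1,0))
L=line([(290+cross(g[r,290:302],124,False),r) for r in rows],0,'left plate edge z0',(1,0))
def inner(r):
    a=g[r,294:330]; k=int(np.argmin(a[:12])); l=294+k+cross(a[k:],55,True)
    b=g[r,340:362]; rr=340+cross(b,60,False); return l,rr
R=[]
for r in range(184,218):
    l,rr=inner(r); A=cast(c,[[l,r]],22)[0]; B=cast(c,[[rr,r]],10)[0]; R.append([A[0],A[1],B[0],B[1],(A[1]+B[1])/2])
R=np.array(R); print(R[::3].round(1).tolist()); print('mid slope deg',np.degrees(np.arctan(np.polyfit(R[:,0],R[:,4],1)[0])), 'mid y at 530', np.polyval(np.polyfit(R[:,0]-530,R[:,4],1),0))
print(np.linalg.inv(c[1])@-c[2])
```

```text
front mid [ 457.4 -237.9] dir 87.48 ends [ 460.2 -157.6] [ 454.1 -318.1]
roof front mid [ 588.8 -237.6] dir 87.56 ends [ 591. -181.] [ 586.1 -294.2]
roof back mid [ 711.3 -243.4] dir 87.69 ends [ 713.6 -186.3] [ 709.  -300.5]
left plate edge mid [ 556.1 -141.1] dir -2.37 ends [ 589.7 -142.6] [ 522.5 -139.7]
left plate edge z0 mid [ 557.  -142.1] dir -2.37 ends [ 590.9 -143.6] [ 523.2 -140.7]
[[588.0, -153.6, 584.2, -322.5, -238.1], [577.5, -153.4, 573.6, -321.4, -237.4], [566.9, -152.8, 563.0, -321.5, -237.1], [556.4, -152.2, 552.4, -320.7, -236.5], [545.9, -151.6, 541.8, -320.2, -235.9], [535.4, -149.3, 531.2, -320.7, -235.0], [525.0, -147.6, 520.6, -321.9, -234.8], [514.5, -146.1, 510.0, -323.0, -234.5], [504.1, -143.3, 499.4, -324.3, -233.8], [493.7, -142.5, 488.9, -324.5, -233.5], [483.3, -139.9, 478.3, -326.9, -233.4], [473.0, -138.5, 467.8, -327.4, -232.9]]
mid slope deg -2.55700266868436 mid y at 530 -235.29582372310816
[ 425.44590273    3.38984845 1478.86250327]
```

The dock axis is consistent: yaw -2.45°, rail gap 169 mm, mouth at about (588,-237.6). I'll carry the tray back towards the robot first, clear of the gooseneck, and then across.

```bash
python3 -c "
from h import *
plan(480,150,128,8,7)"
```

```text
t 15.22 pos [615.7 222.6 126.7] rpy [-1.800e+02  7.000e-02  1.804e+01] w 11.3 F [ 0.3  1.1 -6.3]
n 7 offset [-0.711  0.183 -0.006] rot z 0.287 total [-4.98  1.28 -0.04] tilt [-1.8e+02  7.0e-02]
```

```bash
python3 -m jog '[{"hand":0,"offset":[-0.4,0.1,0],"rot":[0,0,0.29]},{"hand":0,"offset":[-0.7,0.18,0],"rot":[0,0,0.29]},{"hand":0,"offset":[-0.75,0.18,0],"rot":[0,0,0.29]},{"hand":0,"offset":[-0.75,0.18,0],"rot":[0,0,0.29]},{"hand":0,"offset":[-0.75,0.18,0],"rot":[0,0,0.29]},{"hand":0,"offset":[-0.75,0.18,0],"rot":[0,0,0.29]},{"hand":0,"offset":[-0.6,0.18,0],"rot":[0,0,0.29]},{"hand":0,"offset":[-0.3,0.1,0],"rot":[0,0,0]}]'; python3 -c "
from h import *
plan(468,-232.5,128,-2.45,14)"
```

```text
time: 16.23
tool_pos: [477.6, 150.8, 127.2]
ee_rot: [3.141, 0.0, 0.137]
force: [0.3, 0.7, -4.3]
grip_width: 11.0
gripper_force: 50.0
t 16.23 pos [477.6 150.8 127.2] rpy [1.7999e+02 2.0000e-02 7.8500e+00] w 11.0 F [ 0.3  0.7 -4.3]
n 14 offset [-0.072  0.911 -0.002] rot z 0.147 total [-1.   12.76 -0.03] tilt [1.7999e+02 2.0000e-02]
```

```bash
python3 -m jog '[{"hand":0,"offset":[-0.07,0.5,0],"rot":[0,0,0.17]},{"hand":0,"offset":[-0.07,0.9,0],"rot":[0,0,0.17]},{"hand":0,"offset":[-0.07,0.9,0],"rot":[0,0,0.17]},{"hand":0,"offset":[-0.07,0.9,0],"rot":[0,0,0.17]},{"hand":0,"offset":[-0.07,0.9,0],"rot":[0,0,0.17]},{"hand":0,"offset":[-0.07,0.9,0],"rot":[0,0,0.17]},{"hand":0,"offset":[-0.07,0.9,0],"rot":[0,0,0.17]},{"hand":0,"offset":[-0.07,0.9,0],"rot":[0,0,0.17]},{"hand":0,"offset":[-0.07,0.9,0],"rot":[0,0,0.17]},{"hand":0,"offset":[-0.07,0.9,0],"rot":[0,0,0.17]},{"hand":0,"offset":[-0.07,0.9,0],"rot":[0,0,0.17]},{"hand":0,"offset":[-0.07,0.9,0],"rot":[0,0,0.17]}]' >/dev/null; python3 -m jog '[{"hand":0,"offset":[-0.07,0.9,0],"rot":[0,0,0]},{"hand":0,"offset":[-0.05,0.9,0],"rot":[0,0,0]},{"hand":0,"offset":[0,0.4,0],"rot":[0,0,0]},{"hand":0,"offset":[0,0,0],"rot":[0,0,0]}]'; python3 -c "
from h import *
plan(468,-232.5,90,-2.45,4)"
```

```text
time: 18.23
tool_pos: [463.8, -227.7, 127.3]
ee_rot: [-3.141, 0.0, -0.042]
force: [0.3, 0.1, -5.5]
grip_width: 11.6
gripper_force: 50.0
t 18.23 pos [ 463.8 -227.7  127.3] rpy [-1.7998e+02  2.0000e-02 -2.3800e+00] w 11.6 F [ 0.3  0.1 -5.5]
n 4 offset [0.037 0.039 0.311] rot z 0.003 total [0.15 0.15 1.24] tilt [-1.7998e+02  2.0000e-02]
```

```bash
python3 -m jog '[{"hand":0,"offset":[0.04,0.04,0.31],"rot":[0,0,0]},{"hand":0,"offset":[0.04,0.04,0.31],"rot":[0,0,0]},{"hand":0,"offset":[0.04,0.04,0.31],"rot":[0,0,0]},{"hand":0,"offset":[0.04,0.04,0.31],"rot":[0,0,0.01]},{"hand":0,"offset":[0.5,0,0],"rot":[0,0,0]},{"hand":0,"offset":[0.7,0,0],"rot":[0,0,0]},{"hand":0,"offset":[0.5,0,0],"rot":[0,0,0]},{"hand":0,"offset":[0,0,0],"rot":[0,0,0]},{"hand":0,"offset":[0,0,0],"rot":[0,0,0]}]'
python3 - <<'E'
from h import *
o=readout.get_obs(); im=imaging.camera('wrist'); cv2.imwrite('pics/w4.png',im[:,:,::-1]);np.save('w4.npy',np.r_[o['tool_pos'],o['ee_rot']]); c=cam('wrist',o)
print(o['tool_pos'].round(1),np.degrees(o['ee_rot']).round(2))
ori=np.array([588,-237.6]); a=np.radians(-2.45); 
def D(x,y,z): return [ori[0]+x*np.cos(a)-y*np.sin(a),ori[1]+x*np.sin(a)+y*np.cos(a),z]
print('expected rail tops inner at -45,-5:',proj(c,[D(-45,84,22),D(-5,84,22),D(-45,-84,22),D(-5,-84,22)]).round(0).tolist())
E
```

```text
time: 19.35
tool_pos: [519.3, -234.1, 90.2]
ee_rot: [-3.141, 0.0, -0.041]
force: [0.9, -0.0, -6.0]
grip_width: 11.7
gripper_force: 50.0
[ 519.3 -234.1   90.2] [-1.7999e+02  3.0000e-02 -2.3500e+00]
expected rail tops inner at -45,-5: [[145.0, 188.0], [139.0, 135.0], [364.0, 188.0], [371.0, 135.0]]
```

View pics/w4.png

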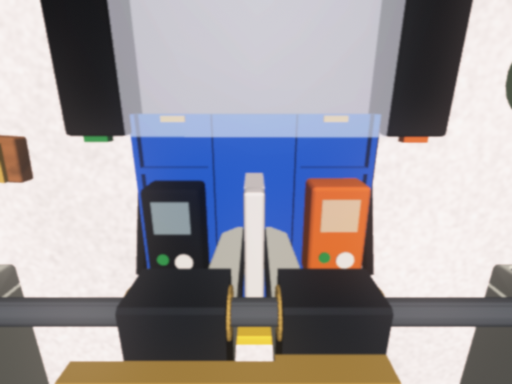

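Tray edges (132 and 380) and dock wall edges (65 and 447) are both centred on column 256, so the tray is laterally aligned. The tab faces the robot. I'll lower it onto the apron.

```bash
python3 -m jog '[{"hand":0,"offset":[0,0.01,0.25],"rot":[0,0,0.02]},{"hand":0,"offset":[0,0,0.25],"rot":[0,0,0]},{"hand":0,"offset":[0,0,0.1],"rot":[0,0,0]},{"hand":0,"offset":[0,0,0],"rot":[0,0,0]},{"hand":0,"offset":[0,0,0],"rot":[0,0,0]}]'; python3 -m jog '[{"hand":0,"offset":[0,0,0.07],"rot":[0,0,0]},{"hand":0,"offset":[0,0,0],"rot":[0,0,0]},{"hand":0,"offset":[0,0,0],"rot":[0,0,0]}]'
```

```text
time: 20.02
tool_pos: [519.6, -234.5, 72.6]
ee_rot: [3.141, -0.0, -0.043]
force: [0.1, -0.9, -4.6]
grip_width: 11.6
gripper_force: 50.0
time: 20.4
tool_pos: [519.5, -234.4, 70.3]
ee_rot: [-3.142, -0.0, -0.043]
force: [0.4, 0.2, -6.2]
grip_width: 11.6
gripper_force: 50.0
```

```bash
python3 -m jog '[{"hand":0,"offset":[0,0,0.05],"rot":[0,0,0]},{"hand":0,"offset":[0,0,0],"rot":[0,0,0]},{"hand":0,"offset":[0,0,0],"rot":[0,0,0]}]'; python3 -m jog '[{"hand":0,"offset":[0,0,0.03],"rot":[0,0,0]},{"hand":0,"offset":[0,0,0],"rot":[0,0,0]},{"hand":0,"offset":[0,0,0],"rot":[0,0,0]}]'
```

```text
time: 20.78
tool_pos: [519.6, -234.5, 69.1]
ee_rot: [3.141, -0.0, -0.043]
force: [-1.5, 1.8, 2.1]
grip_width: 11.4
gripper_force: 50.0
time: 21.15
tool_pos: [519.7, -234.5, 69.1]
ee_rot: [3.141, -0.001, -0.043]
force: [-7.4, 3.7, 12.3]
grip_width: 11.7
gripper_force: 50.0
```

On the floor at TCP z 69, as predicted. I'll ease the pressure, slide in 27 mm while gripped, then release.

```bash
python3 -m jog '[{"hand":0,"offset":[0,0,-0.04],"rot":[0,0,0]},{"hand":0,"offset":[0.2,0,0],"rot":[0,0,0]},{"hand":0,"offset":[0.3,0,0],"rot":[0,0,0]},{"hand":0,"offset":[0.3,0,0],"rot":[0,0,0]},{"hand":0,"offset":[0.1,0,0],"rot":[0,0,0]},{"hand":0,"offset":[0,0,0],"rot":[0,0,0]},{"hand":0,"offset":[0,0,0],"rot":[0,0,0]}]'
```

```text
time: 22.02
tool_pos: [546.8, -235.7, 69.1]
ee_rot: [3.141, -0.001, -0.043]
force: [2.5, -1.3, -0.8]
grip_width: 11.7
gripper_force: 50.0
```

```bash
python3 -m jog '[{"hand":0.36,"offset":[0,0,0],"rot":[0,0,0]},{"hand":0.36,"offset":[0,0,0],"rot":[0,0,0]},{"hand":0.36,"offset":[0,0,0],"rot":[0,0,0]},{"hand":0.36,"offset":[0,0,-0.3],"rot":[0,0,0]},{"hand":0.36,"offset":[0,0,-0.8],"rot":[0,0,0]},{"hand":0.36,"offset":[0,0,-1],"rot":[0,0,0]},{"hand":0,"offset":[-0.5,0,-0.6],"rot":[0,0,0]},{"hand":0,"offset":[-1,0,0],"rot":[0,0,0]},{"hand":0,"offset":[-1,0,0],"rot":[0,0,0]},{"hand":0,"offset":[-1,0,0],"rot":[0,0,0]},{"hand":0,"offset":[-0.4,0,0],"rot":[0,0,0]},{"hand":0,"offset":[0,0,0],"rot":[0,0,0]}]'
python3 - <<'E'
from h import *
o=readout.get_obs(); im=imaging.camera('wrist'); cv2.imwrite('pics/w5.png',im[:,:,::-1]); c=cam('wrist',o)
t=blob(im,(22,120,90),(35,255,255),(100,10,400,260)); print('tab',t.min(0),t.max(0),rect(c,t,48))
plan(430,-230.8,50,-2.45,5)
E
```

```text
time: 23.52
tool_pos: [429.6, -230.8, 150.8]
ee_rot: [3.141, -0.001, -0.043]
force: [0.7, 0.3, -0.1]
grip_width: 0.6
gripper_force: 0.0
tab [226 149] [281 161] (array([ 472.9, -232.4]), array([47.6, 10.4]), 87.5, [[467.0, -256.0], [477.0, -256.0], [479.0, -209.0], [469.0, -208.0]])
t 23.57 pos [ 430.1 -230.7  150.6] rpy [ 1.7998e+02 -5.0000e-02 -2.4700e+00] w 0.8 F [-0.1  0.9 -0.2]
n 5 offset [-0.     0.     0.671] rot z -0.001 total [-0.    0.    3.35] tilt [ 1.7998e+02 -5.0000e-02]
```

View pics/w5.png

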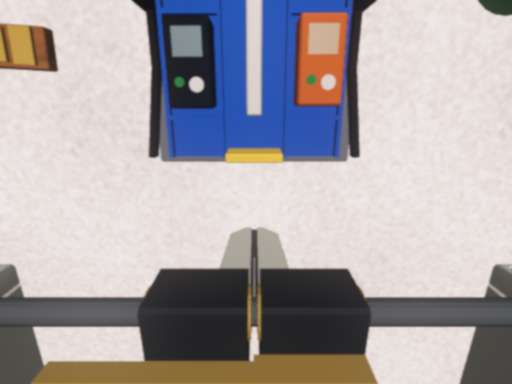

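The tray sits straight between the rails with both packs in place, and the tab is at (254,156), centred. I'll lower the closed fingers and push.

```bash
python3 -m jog '[{"hand":0,"offset":[0,0,0.67],"rot":[0,0,0]},{"hand":0,"offset":[0,0,0.67],"rot":[0,0,0]},{"hand":0,"offset":[0,0,0.67],"rot":[0,0,0]},{"hand":0,"offset":[0,0,0.67],"rot":[0,0,0]},{"hand":0,"offset":[0,0,0.67],"rot":[0,0,0]},{"hand":0,"offset":[0.4,0,0],"rot":[0,0,0]},{"hand":0,"offset":[0.2,0,0],"rot":[0,0,0]},{"hand":0,"offset":[0.2,0,0],"rot":[0,0,0]},{"hand":0,"offset":[0.2,0,0],"rot":[0,0,0]},{"hand":0,"offset":[0.2,0,0],"rot":[0,0,0]},{"hand":0,"offset":[0.2,0,0],"rot":[0,0,0]},{"hand":0,"offset":[0.2,0,0],"rot":[0,0,0]}]'; python3 -m jog '[{"hand":0,"offset":[0.25,0,0],"rot":[0,0,0]},{"hand":0,"offset":[0.25,0,0],"rot":[0,0,0]},{"hand":0,"offset":[0.25,0,0],"rot":[0,0,0]},{"hand":0,"offset":[0.25,0,0],"rot":[0,0,0]}]'
```

```text
time: 25.08
tool_pos: [477.6, -232.8, 50.2]
ee_rot: [3.141, 0.001, -0.043]
force: [-8.0, 0.4, 6.7]
grip_width: 0.4
gripper_force: 3.8
time: 25.58
tool_pos: [507.6, -234.1, 50.1]
ee_rot: [3.141, 0.001, -0.043]
force: [-6.7, 0.3, 6.1]
grip_width: 0.3
gripper_force: 3.9
```

```bash
python3 -m jog '[{"hand":0,"offset":[0.2,0,0],"rot":[0,0,0]},{"hand":0,"offset":[0.2,0,0],"rot":[0,0,0]},{"hand":0,"offset":[0.2,0,0],"rot":[0,0,0]},{"hand":0,"offset":[0.05,0,0],"rot":[0,0,0]}]'; python3 -m jog '[{"hand":0,"offset":[0.1,0,0],"rot":[0,0,0]},{"hand":0,"offset":[0.05,0,0],"rot":[0,0,0]},{"hand":0,"offset":[0,0,0],"rot":[0,0,0]}]'
```

```text
time: 26.08
tool_pos: [527.1, -234.9, 50.2]
ee_rot: [3.141, 0.001, -0.043]
force: [-7.3, 0.5, 6.5]
grip_width: 0.8
gripper_force: 4.1
time: 26.45
tool_pos: [531.6, -235.1, 50.1]
ee_rot: [3.141, 0.0, -0.043]
force: [-5.2, -0.8, 4.5]
grip_width: 0.6
gripper_force: 2.5
```

```bash
for i in 1 ; do python3 -m jog '[{"hand":0,"offset":[0.07,0,0],"rot":[0,0,0]},{"hand":0,"offset":[0,0,0],"rot":[0,0,0]}]'; python3 -m jog '[{"hand":0,"offset":[0.07,0,0],"rot":[0,0,0]},{"hand":0,"offset":[0,0,0],"rot":[0,0,0]}]';  done
```

```text
time: 26.7
tool_pos: [533.7, -235.2, 50.1]
ee_rot: [3.141, 0.0, -0.043]
force: [-4.3, 0.1, 4.3]
grip_width: 0.3
gripper_force: 2.4
time: 26.95
tool_pos: [534.0, -235.2, 50.1]
ee_rot: [-3.141, 0.005, -0.043]
force: [-26.5, 2.9, 17.2]
grip_width: 0.4
gripper_force: 13.2
```

The force jumped to 26 N with no further motion, so the tray is against the back stop. I'll back off and verify.

```bash
python3 -m jog '[{"hand":0,"offset":[-0.2,0,0],"rot":[0,0,0]},{"hand":0,"offset":[-0.8,0,0],"rot":[0,0,0]},{"hand":0,"offset":[-1,0,-0.5],"rot":[0,0,0]},{"hand":0,"offset":[-0.5,0,-1],"rot":[0,0,0]},{"hand":0,"offset":[0,0,-1],"rot":[0,0,0]},{"hand":0,"offset":[0,0,-1],"rot":[0,0,0]},{"hand":0,"offset":[0,0,0],"rot":[0,0,0]},{"hand":0,"offset":[0,0,0],"rot":[0,0,0]}]'
python3 - <<'E'
from h import *
o=readout.get_obs(); im=imaging.camera('wrist'); cv2.imwrite('pics/w6.png',im[:,:,::-1]); c=cam('wrist',o)
t=blob(im,(22,120,90),(35,255,255),(150,20,400,260)); print('tab',t.min(0),t.max(0),rect(c,t,48))
print('expected front',588-45)
E
```

```text
time: 27.95
tool_pos: [460.7, -231.8, 153.9]
ee_rot: [-3.141, 0.0, -0.043]
force: [-0.6, 0.9, -0.2]
grip_width: 0.3
gripper_force: 0.0
tab [225  96] [283 104] (array([ 548.8, -235.7]), array([47.9,  6.3]), 87.5, [[545.0, -260.0], [551.0, -260.0], [553.0, -212.0], [547.0, -212.0]])
expected front 543
```

View pics/w6.png

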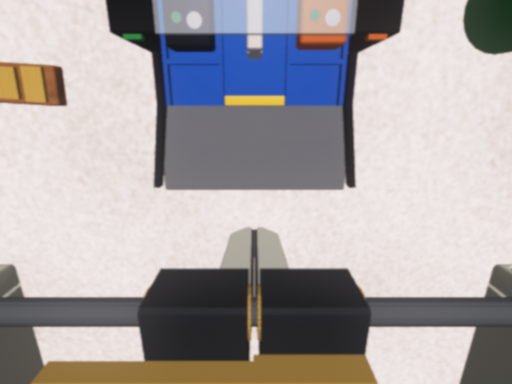

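The tray is straight and home: the tab front measures 545 mm against 543 mm expected, and both packs are in place. The robot is clear of everything.

```bash
python3 -c "
from bench import hand_in
print(hand_in())"
```

```text
the job is handed in; nothing more can be done
None
```

The job is handed in, with no verdict shown: the orange transmitter is in its pocket and the loaded tray is against the dock's back stop, tab outside, at about 28 s of the 72 s allowed.

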